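Seat the upper tier of the board rack and lock it down

TASK

The blue upper tier of the board rack was set down with its feet beside the sockets of the grey bottom frame. Shove it back and across, without tipping it or losing the transformer that stands on it, until all four corner posts have dropped fully home in their sockets; then swing the red hold-down arm round over the tier, as far as it goes, so that it lies straight across the tier's left edge. Do not shift the other things on the bench.

Things in the scene. Friction and masses are not known exactly. Their poses are not given: they have to be found in the camera images.
- base_frame: Grey bottom frame of a board rack, fixed to the bench. Origin on the bench under the centre of its 4 sockets; x to the rear, y left, z up (yaw within 0.45 rad). Two flat runners, tops at z 32 mm, x -117 to 79 mm, y 52 to 99 and -118 to -70 mm. Square sockets 17 mm wide, 12 mm deep (floor z 20 mm) at x +-65, y +-85 mm. Between the runners lies a grey module, below z 45 mm.
- stop_corner (a point): Where the inner faces of the bottom frame's fixed stop lips meet, at its rear left: x 72.8, y 92.8, z 44 mm of the frame (z: lip tops). The rear lips run along y behind both rear sockets, the left lip along x on the left runner's outer edge. A foot touching both lips stands over its socket; front and right are open.
- pillar_top (a point): Top of the steel pillar the hold-down arm turns on, outside the left runner: x 22, y 118, z 107 mm of the bottom frame.
- upper_tier: Blue upper tier, loose, 0.55 kg. Origin level with the feet's undersides, under its centre; x rear, y left. Round posts 14 mm thick at x +-65, y +-85 mm, feet tapering to 9 mm. Tray deck: floor z 75 mm, rim to 83 mm. Starts on the runners (origin at z 32 mm), 20-36 mm too far forward, 9-18 mm too far right, turned up to 0.06 rad. Seated: origin at x 0, y 0, z 20 mm of the bottom frame.
- front_bar (a point): Middle of the outer face of the tier's front stretcher bar: x -77, y 0, z 34 mm of the tier. Bars 12 mm high run all round and are its outermost part (outer faces x +-77, y +-97 mm): the place to push. Sliding takes 3 to 7 N; pushed near the deck, the tier may tip once it meets a lip.
- right_bar (a point): Middle of the outer face of the tier's right stretcher bar: x 0, y -97, z 34 mm of the tier.
- transformer: Small mains transformer with a yellow winding, 44 x 66 x 40 mm, 0.21 kg, loose on the deck of the upper tier, near the middle, a little to the right. Origin: centre of its underside.
- holddown (a joint): Angle of the red hold-down arm about the pillar (rad), counter-clockwise from above. 0: it points to -x of the bottom frame, beside the tier; pi/2 (end stop): to -y, across the tier's left edge. Starts between -0.7 and 0.1; stays where left, under 1 N at the knob. Its underside passes 4 mm above the rim of a seated tier; an unseated tier blocks it.
- holddown_knob (a point): Middle of the black upright knob on the free end of the hold-down arm: 15 mm diameter, 36 mm tall, z = 113 to 149 mm of the bottom frame, 78 mm from the pillar's axis. This point is at z = 131 mm.
- mouse: Black computer mouse, 57 x 100 x 36 mm, on the mouse pad to the right of the rack; leave alone. Origin: centre of its underside.
- pen: Black pen, 136 mm long, lying on the right; leave alone.
- screw_tray: Round tray of screws, 70 mm diameter, 18 mm high, to the right of the rack; leave alone. Origin: centre of its underside.
- side_cutters: Red-handled pliers, 118 mm long, 12 mm high, lying in front of the rack, to its left; leave alone.

How it is judged:
By the outcome, as a careful person would: the job done as asked, in the order asked, and still so for the second after the job is handed in, with the robot touching nothing.
It also fails if it takes over 64 s, if anything falls off the work surface, if the arm or the gripper's body presses on something with over 40 N, if the wrist force passes 120 N, or if a joint passes its speed limit or range.

ROBOT

A 6-joint arm with a two-finger parallel gripper is mounted at the origin on a cart in front of the work surface, level with it; the furniture and walls round the work are solid. World frame = base frame: x ahead of the robot, y to its left, z up, the work surface at z = 0. Lengths are in m, angles in rad, forces in N, time in s.
With the tool pointing down it reaches from about 0.275 to 0.75 m from the base axis. Payload 10.2 kg.
Tool frame: the origin (TCP) lies between the finger pads; the fingertips stand 17 mm ahead of it and the grasp point (between the pads) lies 2 mm behind it; z points along the fingers, y is the line along which they close (so a half turn about z gives the same grasp; the last joint's range is limited). The gripper opens to 88 mm and grips with 3 to 60 N. Pads are 18 mm wide; open, the fingers measure 123 mm over their backs; the gripper's body (75 mm by 187 mm) begins 45 mm behind the grasp point.
Start: joints at [0.903, 0.313, 1.498, -0, 1.331, -0.223], TCP at [0.226, 0.474, 0.256] pointing down, gripper open.
Joint ranges: [-2.94, 2.94], [-0.97, 2.17], [0.19, 2.56], [-1.23, 4.37], [0.02, 3.11], [-2.88, 2.88]. Speed limits (rad/s): [2.39, 2.39, 3.01, 3.14, 3.14, 3.14].

INTERFACE

Orientations are given as a rotation vector (axis times angle).
In Python, from bench import robot, eyes, telemetry gives the robot as it stands (robot), with the cameras (eyes) and the readings (telemetry).
- The arm moves only by the shell command python3 steer.py FILE [FORCE], which reads ROWS from the file FILE. ROWS is a JSON object with one list for each field, all of the same length, 1 to 5, a row being the entries at one place: aperture (the opening from 0.0 (shut) to 1.0 (fully open)), sx, sy, sz (the shift in parts of the range, where 1.0 means 0.3 m), wx, wy, wz (a rotation vector in parts of the range, where 1.0 means pi rad); each row shifts and turns the commanded pose from where the row before left it, along the tool's axes as they then stand; what a row does not reach is not made up. A row lasts 1/12 s, in which the tool goes at most 0.0417 m and 0.125 rad, less where a joint would pass 70% of its speed; a pose out of reach is approached as far as the arm can. The fingers move at their own pace and stop on an object; FORCE is the grip in N (left out, the last holds). Time passes only in rows, so rows that do not move let the fingers close. It prints the time, the measured TCP pose, the force, the opening and the grip force at its end. No shift or turn number may pass 1 either way. Input that does not fit is refused with a message, and nothing moves.
- telemetry.state(): the state, without advancing time (a new reading comes with each control period).
- eyes.snapshot(name): name is "scene" or "top" or "wrist"; returns the picture (420x560x3 uint8, red, green, blue); there is no depth.
- eyes.camera_model(name): a dict with "K" (3x3 intrinsics, pixels), "pose" (4x4, takes a point from camera to world coordinates); the wrist camera has in their place "hand_eye" (4x4, takes a point from camera to tool coordinates, whose origin is the TCP and whose axes are the flange's). Camera axes: x right, y down, z forward; pixel columns grow to the right and rows downward; lengths in m; the calibration is good to about 2 mm. A picture is of the moment at which its call begins: read the wrist's pose just before it. camera_model takes no time and is no camera call.
- robot.hand_in(): hands the job in; it is judged then, once.
The state is a dict: "t": time; "joints": joint angles; "joint_vel": joint speeds; "joint_torque": joint torques, N m; "ee_pos": TCP position; "orientation": TCP orientation; "wrist_force": force on the tool from outside, world axes, zero at the start; "wrist_torque": the same for the moment, N m; "width": opening from 0.0 (shut) to 1.0 (fully open); "finger_force": force on a finger pad.
Only numpy, scipy, OpenCV 4.12 (cv2) and the standard library are available. Lean on these libraries where they do the work, as an engineer would, in place of code of your own. Each camera call takes 0.05 s, during which the arm holds its last target. There are 200 camera calls.

## Working session

There is one attempt and no reset: what is moved stays moved. The work goes in short steps, Python scripts to look and compute and a shell command to move; the robot and the scene stay as the last step left them, time stands still between calls to the robot, and variables do not carry over. Pictures are saved under pics/ and viewed, at most 10 in all, crops included, and the job is handed in when it is done.

```bash
ls; mkdir -p pics; python3 - <<'E'
from bench import robot, eyes, telemetry
import cv2,numpy as np
s=telemetry.state();print(s)
for n in("scene","top"):
    im=eyes.snapshot(n);cv2.imwrite(f"pics/{n}0.png",im[:,:,::-1]);m=eyes.camera_model(n);print(n,m)
print(eyes.camera_model("wrist"))
E
```

```text
bench.py
pics
steer.py
{'t': 0.0, 'joints': array([ 9.02600175e-01,  3.13441862e-01,  1.49846862e+00,  1.35972939e-05,
        1.33098499e+00, -2.23379348e-01]), 'joint_vel': array([-0.00090363, -0.00116361, -0.00064581,  0.00124777, -0.00180764,
       -0.00048118]), 'joint_torque': array([ 4.40019166e-04, -4.02206755e+01, -2.52271396e+01,  6.94505079e-02,
        3.52543930e-02, -4.90122716e-05]), 'ee_pos': array([0.22575346, 0.47372465, 0.25515335]), 'orientation': array([-6.92848745e-01, -3.06365103e+00,  1.83718610e-03]), 'wrist_force': array([ 0.2130904 ,  0.47444396, -0.73186119]), 'wrist_torque': array([-0.014221  , -0.02814384,  0.0290512 ]), 'finger_force': 0.0, 'width': 1.0003739868485075}
scene {'K': array([[388.54145981,   0.        , 281.66901631],
       [  0.        , 388.54145981, 210.23849393],
       [  0.        ,   0.        ,   1.        ]]), 'pose': array([[ 0.71258977, -0.34817965,  0.60908681, -0.18974774],
       [-0.70131308, -0.37749572,  0.60469575, -0.68929248],
       [ 0.01938491, -0.85806055, -0.51318253,  0.68880938],
       [ 0.        ,  0.        
[... 264 characters left out ...]

       [-0.99950422, -0.01399073, -0.02820607,  0.02476196],
       [ 0.03005309, -0.15681842, -0.98717009,  1.01878275],
       [ 0.        ,  0.        ,  0.        ,  1.        ]])}
{'K': array([[348.14967384,   0.        , 278.56796181],
       [  0.        , 348.14967384, 214.21228617],
       [  0.        ,   0.        ,   1.        ]]), 'hand_eye': array([[-3.30556513e-04, -9.64283259e-01, -2.64872966e-01,
         6.81580047e-02],
       [ 9.99998915e-01,  6.14407799e-05, -1.47165819e-03,
         1.94355732e-07],
       [ 1.43536936e-03, -2.64873165e-01,  9.64282192e-01,
        -1.28687370e-01],
       [ 0.00000000e+00,  0.00000000e+00,  0.00000000e+00,
         1.00000000e+00]])}
```

View pics/scene0.png

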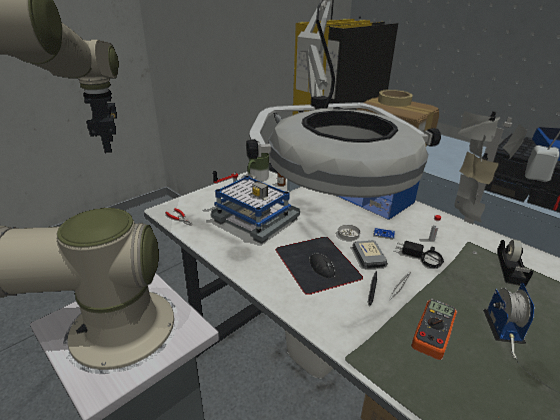

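```bash
python3 - <<'E'
import cv2
im=cv2.imread("pics/top0.png");print(im.shape)
c=im[60:270,130:410];cv2.imwrite("pics/top0c.png",cv2.resize(c,None,fx=2.85,fy=2.85,interpolation=cv2.INTER_CUBIC))
E
```

```text
(420, 560, 3)
```

View pics/top0c.png

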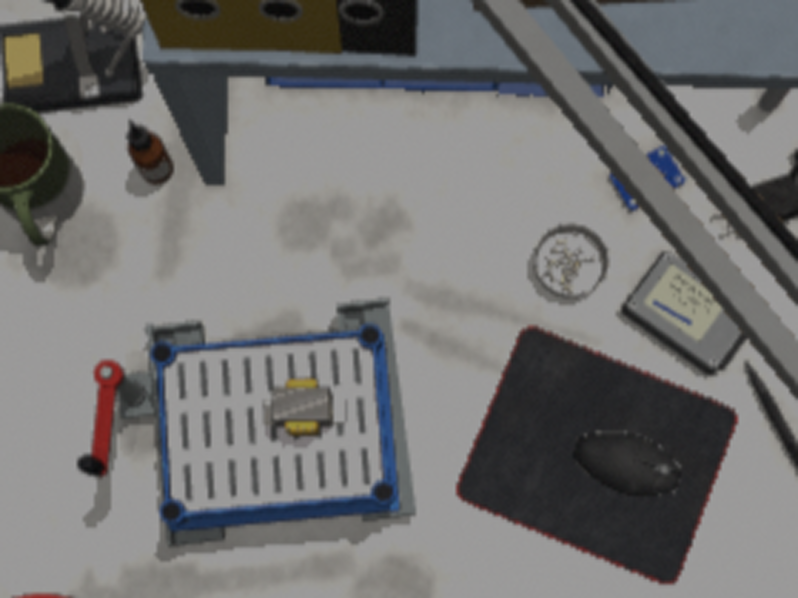

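The top crop (2.85x, offset 130,60) shows the tier's post tops at about (162,352), (370,335), (171,510) and (383,491). The pillar ring is at (108,373) and the knob at (92,464).

```bash
cat > h.py <<'E'
import numpy as np
from bench import robot, eyes, telemetry
from scipy.spatial.transform import Rotation as R
def ray(n,px,z,cam=None):
    m=eyes.camera_model(n);P=m["pose"] if cam is None else cam
    d=P[:3,:3]@np.linalg.inv(m["K"])@np.array([px[0],px[1],1.]);o=P[:3,3]
    return o+d*(z-o[2])/d[2]
def wristcam(s):
    T=np.eye(4);T[:3,:3]=R.from_rotvec(s["orientation"]).as_matrix();T[:3,3]=s["ee_pos"]
    return T@eyes.camera_model("wrist")["hand_eye"]
def fit(tier,world):  # 2D rigid: world=R(yaw) tier + t
    a=np.array(tier,float);b=np.array(world,float);ma=a.mean(0);mb=b.mean(0)
    A=a-ma;B=b-mb;th=np.arctan2((A[:,0]*B[:,1]-A[:,1]*B[:,0]).sum(),(A*B).sum())
    c,s=np.cos(th),np.sin(th);M=np.array([[c,-s],[s,c]]);return th,mb-M@ma,(b-(a@M.T+mb-M@ma))*1000
E
python3 - <<'E'
from h import *
np.set_printoptions(precision=4,suppress=True)
f=lambda p,z:ray("top",(130+p[0]/2.85,60+p[1]/2.85),z)[:2]
for z in(.115,.12):
    w=[f(p,z) for p in[(162,352),(370,335),(171,510),(383,491)]]
    print(z,w);print(fit([(65,85),(65,-85),(-65,85),(-65,-85)]*np.array(.001),w))
print("pillar",f((108,373),.107),"knob",f((92,464),.149))
print(f((388,300),.044),f((413,515),.032),f((150,328),.044),f((167,543),.032))
s=telemetry.state();print(R.from_rotvec(s["orientation"]).as_matrix())
E
```

```text
0.115 [array([0.5611, 0.2249]), array([0.5782, 0.0553]), array([0.4319, 0.2116]), array([0.4492, 0.0424])]
(np.float64(0.10130267830250068), array([0.5051, 0.1335]), array([[-0.1003,  0.2096],
       [-0.1926, -0.2521],
       [ 0.0643,  0.0482],
       [ 0.2285, -0.0057]]))
0.12 [array([0.5599, 0.2238]), array([0.5769, 0.0551]), array([0.4315, 0.2106]), array([0.4487, 0.0423])]
(np.float64(0.10130267830250066), array([0.5043, 0.1329]), array([[-0.4099, -0.2958],
       [-0.5968,  0.1807],
       [ 0.4693, -0.3835],
       [ 0.5375,  0.4985]]))
pillar [0.5445 0.2699] knob [0.464  0.2669]
[0.6278 0.0422] [0.4367 0.0173] [0.5985 0.2522] [0.4099 0.2309]
[[-0.9027  0.4303 -0.0007]
 [ 0.4303  0.9027 -0.0008]
 [ 0.0003 -0.001  -1.    ]]
```

Careful with the scale: shifts go in shares of 0.3 m and turns go in shares of pi rad. That gives: -0.114 rad / 3.1416 = -0.0363.

```bash
echo '{"aperture": [1, 1, 1, 1, 1], "sx": [0, 0, 0, 0, 0], "sy": [0, 0, 0, 0, 0], "sz": [0, 0, 0, 0, 0], "wx": [0, 0, 0, 0, 0], "wy": [0, 0, 0, 0, 0], "wz": [-0.0363, -0.0363, -0.0363, -0.0363, -0.0363]}' > rows.txt && python3 steer.py rows.txt
echo '{"aperture": [1, 1, 1, 1, 1], "sx": [-0.06, -0.06, -0.06, -0.06, -0.06], "sy": [-0.12, -0.12, -0.12, -0.12, -0.12], "sz": [-0.0167, -0.0167, -0.0167, -0.0167, -0.0167], "wx": [0, 0, 0, 0, 0], "wy": [0, 0, 0, 0, 0], "wz": [0, 0, 0, 0, 0]}' > rows.txt && python3 steer.py rows.txt
echo '{"aperture": [1, 1, 1, 1, 1], "sx": [-0.06, -0.06, -0.06, -0.06, -0.06], "sy": [-0.12, -0.12, -0.12, -0.12, -0.12], "sz": [-0.0167, -0.0167, -0.0167, -0.0167, -0.0167], "wx": [0, 0, 0, 0, 0], "wy": [0, 0, 0, 0, 0], "wz": [0, 0, 0, 0, 0]}' > rows.txt && python3 steer.py rows.txt
echo '{"aperture": [1, 1, 1], "sx": [0, 0, 0], "sy": [0, 0, 0], "sz": [0, 0, 0], "wx": [0, 0, 0], "wy": [0, 0, 0], "wz": [0, 0, 0]}' > rows.txt && python3 steer.py rows.txt
python3 - <<'E'
from h import *;import cv2
s=telemetry.state();np.save("w1.npy",wristcam(s));im=eyes.snapshot("wrist")
cv2.imwrite("pics/w1.png",cv2.resize(im[:,:,::-1],(800,600),interpolation=cv2.INTER_CUBIC));print(s["ee_pos"],R.from_rotvec(s["orientation"]).as_matrix())
E
```

```text
t: 0.52
ee_pos: [0.2258, 0.4738, 0.2554]
orientation: [0.205, -3.134, 0.001]
wrist_force: [0.2, 0.8, 0.0]
width: 1.0
finger_force: 0.0
t: 0.93
ee_pos: [0.3381, 0.3049, 0.2808]
orientation: [0.197, -3.135, 0.0]
wrist_force: [1.2, 0.1, 0.9]
width: 1.005
finger_force: 0.0
t: 1.35
ee_pos: [0.4501, 0.1373, 0.3059]
orientation: [0.196, -3.135, -0.0]
wrist_force: [0.7, 0.6, -0.9]
width: 0.999
finger_force: 0.0
t: 1.6
ee_pos: [0.4491, 0.1395, 0.3054]
orientation: [0.196, -3.134, -0.0]
wrist_force: [-0.5, 0.2, -0.0]
width: 1.0
finger_force: 0.0
[0.44909732 0.13949412 0.30535648] [[-9.92197549e-01 -1.24671666e-01 -9.99551964e-04]
 [-1.24671943e-01  9.92197994e-01  2.18923782e-04]
 [ 9.64459860e-04  3.41831725e-04 -9.99999476e-01]]
```

View pics/w1.png

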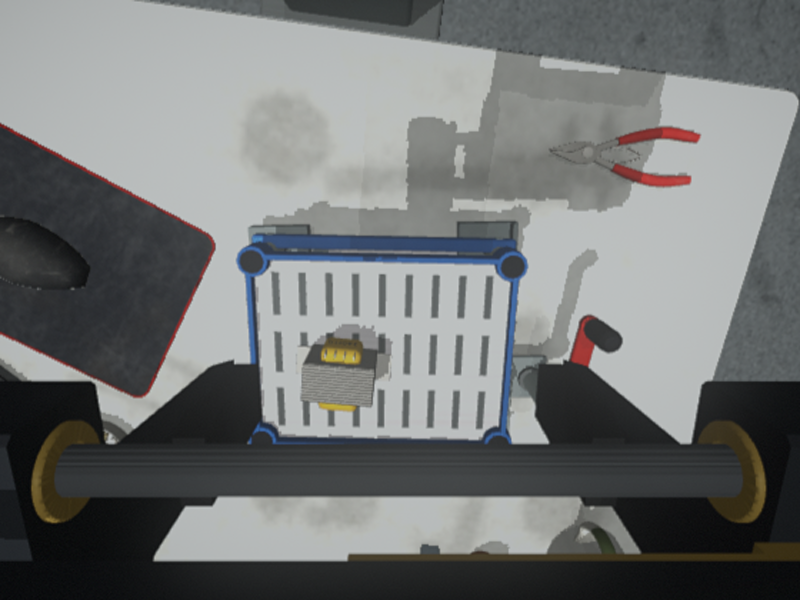

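The wrist view, with image up toward the robot, shows the frame's front runner ends at (250,225) and (517,221). The tier post tops are at (252,260) and (512,265), and the knob is at (602,333).

```bash
python3 - <<'E'
from h import *
np.set_printoptions(precision=4,suppress=True)
C=np.load("w1.npy");g=lambda p,z:ray("wrist",(p[0]*.7,p[1]*.7),z,C)[:2]
f=lambda p,z:ray("top",(130+p[0]/2.85,60+p[1]/2.85),z)[:2]
print("posts F",g((252,260),.116),g((512,265),.116),"rear",g((263,437),.116),g((497,438),.116))
W=[g((250,225),.032),g((310,225),.032),g((457,222),.032),g((517,221),.032)]
print("wr",W)
T=[f((413,515),.032),f((167,543),.032),f((108,373),.107)]
L=np.array([(-117,-118),(-117,-70),(-117,52),(-117,99),(-117,-118),(-117,99),(22,118)])*.001
th,t,r=fit(L,W+T);print(th,t);print(r)
print(fit(L[4:],T)); print("knob",g((602,333),.14))
E
```

```text
posts F [0.4489 0.0441] [0.4312 0.2115] rear [0.576 0.058] [0.5559 0.224 ]
wr [array([0.4384, 0.0181]), array([0.4324, 0.0659]), array([0.4154, 0.1826]), array([0.4086, 0.2301])]
0.13496181567169843 [0.5383 0.1493]
[[ 0.178   1.5244]
 [ 0.6402  1.7577]
 [ 0.0153 -2.4632]
 [-0.4217 -1.5128]
 [-1.5034  0.7371]
 [ 0.831  -0.7566]
 [ 0.2606  0.7134]]
(np.float64(0.1301138390440859), array([0.5381, 0.1491]), array([[-0.6108,  0.3799],
       [ 0.6808, -1.2528],
       [-0.0699,  0.8729]]))
knob [0.4627 0.2689]
```

Scaled: 0.0375 m / 0.3 = 0.125, -0.0115 m / 0.3 = -0.0383, -0.125 rad / 3.1416 = -0.0398.

```bash
cat >> h.py <<'E'
YAW,O=0.134,np.array([.5383,.1493])
F=np.array([[np.cos(YAW),-np.sin(YAW),0],[np.sin(YAW),np.cos(YAW),0],[0,0,1]])
def info(target=None):
    s=telemetry.state();M=R.from_rotvec(s["orientation"]).as_matrix()
    p=F.T@(s["ee_pos"]-np.r_[O,0]);out=f"TCP frame mm {np.round(p*1e3,1)} force frame {np.round(F.T@s['wrist_force'],1)} toolaxes(frame cols)\n{np.round(F.T@M,3)}"
    if target is not None:
        d=M.T@F@(np.array(target)-p);out+=f"\n tool delta {np.round(d,4)}"
    print(out)
E
echo '{"aperture": [0, 0, 0.7, 0.7, 0.7], "sx": [0.125, 0.125, 0, 0, 0], "sy": [-0.0383, -0.0383, 0, 0, 0], "sz": [0, 0, 0, 0, 0], "wx": [0, 0, 0, 0, 0], "wy": [0, 0, -0.0398, -0.0398, -0.0398], "wz": [-0.0029, 0, 0, 0, 0]}' > rows.txt && python3 steer.py rows.txt
echo '{"aperture": [0.7, 0.7], "sx": [0, 0], "sy": [0, 0], "sz": [0, 0], "wx": [0, 0], "wy": [0, 0], "wz": [0, 0]}' > rows.txt && python3 steer.py rows.txt >/dev/null
python3 -c "
from h import *
info((-.160,-.02,.0755))"
```

```text
t: 2.07
ee_pos: [0.3774, 0.1077, 0.3062]
orientation: [-0.188, 2.754, 0.036]
wrist_force: [1.0, -0.2, -0.1]
width: 0.699
finger_force: 0.0
TCP frame mm [-165.4  -20.   306. ] force frame [ 0.1 -0.4 -0.1] toolaxes(frame cols)
[[-0.931 -0.002  0.365]
 [-0.001  1.     0.001]
 [-0.365  0.    -0.931]]
 tool delta [ 7.900e-02 -1.000e-04  2.166e-01]
```

Scaled: 0.036 m / 0.3 = 0.12, 0.0158 m / 0.3 = 0.0527.

```bash
echo '{"aperture": [0.7, 0.7, 0.7, 0.7, 0.7], "sx": [0.0527, 0.0527, 0.0527, 0.0527, 0.0527], "sy": [0, 0, 0, 0, 0], "sz": [0.12, 0.12, 0.12, 0.12, 0.12], "wx": [0, 0, 0, 0, 0], "wy": [0, 0, 0, 0, 0], "wz": [0, 0, 0, 0, 0]}' > rows.txt && python3 steer.py rows.txt >/dev/null
echo '{"aperture": [0.7, 0.7, 0.7], "sx": [0, 0, 0], "sy": [0, 0, 0], "sz": [0.12, 0, 0], "wx": [0, 0, 0], "wy": [0, 0, 0], "wz": [0, 0, 0]}' > rows.txt && python3 steer.py rows.txt
python3 -c "
from h import *
info((-.132,-.02,.0755))"
```

```text
t: 2.9
ee_pos: [0.3835, 0.1081, 0.0746]
orientation: [-0.188, 2.768, 0.038]
wrist_force: [0.8, 0.6, 1.3]
width: 0.698
finger_force: 0.0
TCP frame mm [-158.9  -20.2   74.6] force frame [0.9 0.4 1.3] toolaxes(frame cols)
[[-0.933 -0.002  0.36 ]
 [-0.001  1.     0.003]
 [-0.36   0.002 -0.933]]
 tool delta [-0.0255  0.0001  0.0088]
```

Scaled: -0.0056 m / 0.3 = -0.0187, -0.0047 m / 0.3 = -0.0157.

```bash
echo '{"aperture": [0.7, 0.7, 0.7, 0.7, 0.7], "sx": [-0.0187, -0.0187, -0.0187, -0.0187, -0.0157], "sy": [0, 0, 0, 0, 0], "sz": [0.007, 0.007, 0.007, 0.007, 0.006], "wx": [0, 0, 0, 0, 0], "wy": [0, 0, 0, 0, 0], "wz": [0, 0, 0, 0, 0]}' > rows.txt && python3 steer.py rows.txt
echo '{"aperture": [0.7, 0.7, 0.7], "sx": [-0.0093, -0.0093, -0.0093], "sy": [0, 0, 0], "sz": [0.0037, 0.0037, 0.0037], "wx": [0, 0, 0], "wy": [0, 0, 0], "wz": [0, 0, 0]}' > rows.txt && python3 steer.py rows.txt
python3 -c "
from h import *
info()"
```

```text
t: 3.32
ee_pos: [0.4136, 0.1114, 0.0777]
orientation: [-0.186, 2.758, 0.035]
wrist_force: [-0.5, 0.1, 0.3]
width: 0.703
finger_force: 0.0
t: 3.57
ee_pos: [0.4207, 0.1126, 0.0762]
orientation: [-0.185, 2.763, 0.036]
wrist_force: [-7.1, -2.0, 5.0]
width: 0.708
finger_force: 3.5
TCP frame mm [-121.4  -20.6   76.2] force frame [-7.3 -1.1  5. ] toolaxes(frame cols)
[[-0.931 -0.     0.365]
 [ 0.     1.     0.001]
 [-0.365  0.    -0.931]]
```

Scaled: -0.0037 m / 0.3 = -0.0123, 0.0013 m / 0.3 = 0.0043.

```bash
echo '{"aperture": [0.7, 0.7, 0.7, 0.7], "sx": [-0.0123, -0.0123, -0.0123, -0.0123], "sy": [0, 0, 0, 0], "sz": [0.0043, 0.0043, 0.0043, 0.0043], "wx": [0, 0, 0, 0], "wy": [0, 0, 0, 0], "wz": [0, 0, 0, 0]}' > rows.txt && python3 steer.py rows.txt
python3 -c "
from h import *
info()"
echo '{"aperture": [0.7, 0.7], "sx": [-0.0093, -0.0093], "sy": [0, 0], "sz": [0.0037, 0.0037], "wx": [0, 0], "wy": [0, 0], "wz": [0, 0]}' > rows.txt && python3 steer.py rows.txt
python3 -c "
from h import *;import cv2
info()
cv2.imwrite('pics/t2.png',cv2.resize(eyes.snapshot('top')[60:270,130:410,::-1],None,fx=2.85,fy=2.85,interpolation=cv2.INTER_CUBIC))"
```

```text
t: 3.9
ee_pos: [0.436, 0.1148, 0.0765]
orientation: [-0.186, 2.764, 0.036]
wrist_force: [-4.7, -0.4, 0.3]
width: 0.698
finger_force: 2.1
TCP frame mm [-105.9  -20.5   76.5] force frame [-4.7  0.2  0.3] toolaxes(frame cols)
[[-0.931 -0.001  0.364]
 [-0.001  1.     0.001]
 [-0.364  0.    -0.931]]
t: 4.07
ee_pos: [0.4425, 0.1155, 0.0766]
orientation: [-0.186, 2.762, 0.035]
wrist_force: [-4.1, -0.5, -1.8]
width: 0.7
finger_force: 1.9
TCP frame mm [-99.5 -20.7  76.6] force frame [-4.1  0.  -1.8] toolaxes(frame cols)
[[-0.931 -0.     0.365]
 [-0.     1.     0.   ]
 [-0.365  0.    -0.931]]
```

View pics/t2.png

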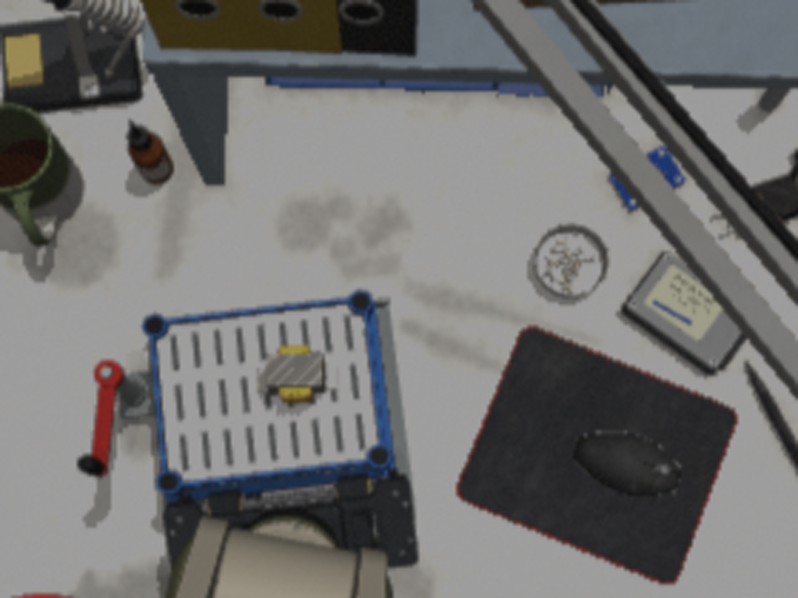

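The tier has slid back. Its posts are now at (154,326), (361,300), (168,481) and (380,456), and the transformer is still upright. A few more small steps should bring it to the rear lips.

Scaled: -0.0019 m / 0.3 = -0.0063, 0.0007 m / 0.3 = 0.0023.

```bash
python3 - <<'E'
from h import *
f=lambda p,z:ray("top",(130+p[0]/2.85,60+p[1]/2.85),z)[:2]
th,t,r=fit([(.065,.085),(.065,-.085),(-.065,.085),(-.065,-.085)],[f(p,.116) for p in[(154,326),(361,300),(168,481),(380,456)]])
print(th-YAW,F[:2,:2].T@(t-O)*1e3,r)
E
echo '{"aperture": [0.7, 0.7], "sx": [-0.0063, -0.0063], "sy": [0, 0], "sz": [0.0023, 0.0023], "wx": [0, 0], "wy": [0, 0], "wz": [0, 0]}' > rows.txt && python3 steer.py rows.txt
python3 -c "
from h import *
info()"
echo '{"aperture": [0.7, 0.7], "sx": [-0.0063, -0.003], "sy": [0, 0], "sz": [0.0023, 0.0013], "wx": [0, 0], "wy": [0, 0], "wz": [0, 0]}' > rows.txt && python3 steer.py rows.txt
python3 -c "
from h import *
info()"
```

```text
0.0042593955123551575 [-8.96443839 -9.27658803] [[-0.79603588  0.1673951 ]
 [ 0.7453509  -0.41195127]
 [ 0.49213586  0.71138468]
 [-0.44145087 -0.46682852]]
t: 4.28
ee_pos: [0.4466, 0.116, 0.0768]
orientation: [-0.186, 2.762, 0.035]
wrist_force: [-3.3, -0.0, -1.4]
width: 0.698
finger_force: 1.7
TCP frame mm [-95.3 -20.7  76.8] force frame [-3.3  0.4 -1.4] toolaxes(frame cols)
[[-0.931 -0.     0.366]
 [-0.     1.     0.   ]
 [-0.366  0.    -0.931]]
t: 4.45
ee_pos: [0.45, 0.1164, 0.0769]
orientation: [-0.186, 2.761, 0.035]
wrist_force: [-3.8, 0.0, -2.6]
width: 0.701
finger_force: 1.7
TCP frame mm [-91.9 -20.8  76.9] force frame [-3.8  0.5 -2.6] toolaxes(frame cols)
[[-0.931 -0.     0.366]
 [-0.     1.     0.   ]
 [-0.366 -0.    -0.931]]
```

Scaled: -0.0009 m / 0.3 = -0.003, 0.0004 m / 0.3 = 0.0013.

```bash
for i in 1 2 3; do echo '{"aperture": [0.7, 0.7], "sx": [-0.003, 0], "sy": [0, 0], "sz": [0.0013, 0], "wx": [0, 0], "wy": [0, 0], "wz": [0, 0]}' > rows.txt && python3 steer.py rows.txt >/dev/null
python3 -c "
from h import *
info()" | head -1; done
```

```text
TCP frame mm [-91.  -20.8  76.9] force frame [-2.4  0.1 -2. ] toolaxes(frame cols)
TCP frame mm [-90.5 -20.7  76.6] force frame [-5.8 -0.4 -0.1] toolaxes(frame cols)
TCP frame mm [-90.1 -20.7  76.4] force frame [-10.5  -2.3   3.3] toolaxes(frame cols)
```

View pics/top0.png

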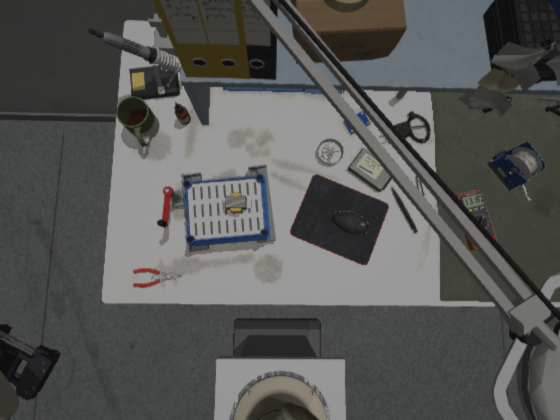

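```bash
python3 -c "
from h import *
print(telemetry.state()['joints'])"
```

```text
[-0.02967325  0.31513514  2.11760105  0.17716584  0.34591565 -1.89078494]
```

The top view shows the lamp arm crossing from (260,0) to (530,320). I'll triangulate it against the scene view before working on the right side.

Scaled: -0.035 m / 0.3 = -0.1167, 0.02 m / 0.3 = 0.0667.

```bash
python3 - <<'E'
from h import *
m=eyes.camera_model("scene");Pi=np.linalg.inv(m["pose"])
for px in[(300,40),(350,95),(400,155),(450,215),(500,275)]:
    print(px)
    for z in(.35,.45,.55,.65,.75):
        w=ray("top",px,z);c=m["K"]@(Pi[:3,:3]@w+Pi[:3,3]);print("  ",np.round(w,2),np.round(c[:2]/c[2]))
E
echo '{"aperture": [0.7, 0.7, 0.7, 0.7, 0.7], "sx": [0.0333, 0.0667, 0.0333, 0.0333, 0], "sy": [0, 0, 0, 0, 0], "sz": [-0.0133, -0.0267, -0.1167, -0.1167, -0.1167], "wx": [0, 0, 0, 0, 0], "wy": [0, 0, 0, 0, 0], "wz": [0, 0, 0, 0, 0]}' > rows.txt && python3 steer.py rows.txt
python3 -c "
from h import *
info()" | head -1
```

```text
(300, 40)
   [ 0.78 -0.02  0.35] [354. 111.]
   [ 0.72 -0.01  0.45] [343.  79.]
   [ 0.66 -0.01  0.55] [329.  42.]
   [ 0.59 -0.    0.65] [313.  -2.]
   [0.53 0.01 0.75] [294. -55.]
(350, 95)
   [ 0.68 -0.11  0.35] [358. 126.]
   [ 0.63 -0.09  0.45] [345.  89.]
   [ 0.58 -0.07  0.55] [330.  48.]
   [ 0.53 -0.05  0.65] [313.  -1.]
   [ 0.49 -0.03  0.75] [292. -57.]
(400, 155)
   [ 0.57 -0.2   0.35] [361. 145.]
   [ 0.54 -0.17  0.45] [346. 102.]
   [ 0.5  -0.13  0.55] [329.  55.]
   [ 0.47 -0.1   0.65] [310.   1.]
   [ 0.44 -0.07  0.75] [289. -60.]
(450, 215)
   [ 0.46 -0.28  0.35] [364. 168.]
   [ 0.44 -0.24  0.45] [347. 118.]
   [ 0.43 -0.19  0.55] [328.  63.]
   [ 0.41 -0.15  0.65] [308.   3.]
   [ 0.4  -0.1   0.75] [286. -63.]
(500, 275)
   [ 0.36 -0.36  0.35] [368. 198.]
   [ 0.36 -0.31  0.45] [348. 137.]
   [ 0.36 -0.25  0.55] [327.  72.]
   [ 0.36 -0.19  0.65] [305.   5.]
   [ 0.36 -0.13  0.75] [282. -65.]
t: 5.37
ee_pos: [0.3624, 0.1046, 0.1679]
orientation: [-0.185, 2.762, 0.035]
wrist_force: [0.6, -0.1, 0.4]
width: 0.7
finger_force: 0.0
TCP frame mm [-180.2  -20.8  167.9] force frame [ 0.6 -0.2  0.4] toolaxes(frame cols)
```

Scaled: -0.03 m / 0.3 = -0.1, 0.125 rad / 3.1416 = 0.0398.

```bash
echo '{"aperture": [0.7, 0.7, 0.7, 0.7, 0.7], "sx": [0, 0, 0, 0, 0], "sy": [0, 0, 0, 0, 0], "sz": [-0.1, -0.1, 0, 0, 0], "wx": [0, 0, 0, 0, 0], "wy": [0.0398, 0.0398, 0.0395, 0, 0], "wz": [0, 0, 0, 0.0385, 0.0385]}' > rows.txt && python3 steer.py rows.txt >/dev/null
echo '{"aperture": [0.7, 0.7, 0.7, 0.7, 0.7], "sx": [0, 0, 0, 0, 0], "sy": [0, 0, 0, 0, 0], "sz": [0, 0, 0, 0, 0], "wx": [0, 0, 0, 0, 0], "wy": [0, 0, 0, 0, 0], "wz": [0.0385, 0.0385, 0.0385, 0.0385, 0.0385]}' > rows.txt && python3 steer.py rows.txt >/dev/null
echo '{"aperture": [0.7, 0.7, 0.7, 0.7, 0.7], "sx": [0, 0, 0, 0, 0], "sy": [0, 0, 0, 0, 0], "sz": [0, 0, 0, 0, 0], "wx": [0, 0, 0, 0, 0], "wy": [0, 0, 0, 0, 0], "wz": [0.0385, 0.0385, 0.0385, 0.0385, 0.0385]}' > rows.txt && python3 steer.py rows.txt 
echo '{"aperture": [0.7, 0.7], "sx": [0, 0], "sy": [0, 0], "sz": [0, 0], "wx": [0, 0], "wy": [0, 0], "wz": [0.0385, 0]}' > rows.txt && python3 steer.py rows.txt 
python3 -c "
from h import *
info((0.003,-.165,.2));print(telemetry.state()['joints'])"
```

```text
t: 6.62
ee_pos: [0.3507, 0.1035, 0.2123]
orientation: [1.905, 2.451, 0.065]
wrist_force: [0.2, 0.1, -0.6]
width: 0.694
finger_force: 0.0
t: 6.78
ee_pos: [0.3506, 0.1035, 0.2122]
orientation: [2.049, 2.335, 0.068]
wrist_force: [1.4, -0.4, -0.5]
width: 0.704
finger_force: 0.0
TCP frame mm [-192.1  -20.3  212.2] force frame [ 1.3 -0.6 -0.5] toolaxes(frame cols)
[[ 0.004  0.998  0.055]
 [ 1.    -0.004  0.003]
 [ 0.003  0.055 -0.998]]
 tool delta [-0.144   0.1947  0.0226]
[-0.04536364 -0.03242     2.02181271  0.01445624  1.09828651 -0.18189299]
```

Scaled: -0.036 m / 0.3 = -0.12, 0.055 rad / 3.1416 = 0.0175.

```bash
echo '{"aperture": [0.7, 0.7, 0.7, 0.7, 0.7], "sx": [-0.12, -0.12, -0.12, -0.12, 0], "sy": [0, 0, 0, 0, 0], "sz": [0, 0, 0, 0, 0], "wx": [0.0175, 0, 0, 0, 0], "wy": [0, 0, 0, 0, 0.0398], "wz": [0, 0, 0, 0, 0]}' > rows.txt && python3 steer.py rows.txt >/dev/null
echo '{"aperture": [0.7, 0.7, 0.7, 0.7, 0.7], "sx": [0, 0, 0, 0, 0], "sy": [0.13, 0.13, 0.13, 0.13, 0.13], "sz": [0, 0, 0, 0, 0], "wx": [0, 0, 0, 0, 0], "wy": [0.0398, 0.0398, 0, 0, 0], "wz": [0, 0, 0, 0, 0]}' > rows.txt && python3 steer.py rows.txt
echo '{"aperture": [0.7, 0.7], "sx": [0, 0], "sy": [0, 0], "sz": [0, 0], "wx": [0, 0], "wy": [0, 0], "wz": [0, 0]}' > rows.txt && python3 steer.py rows.txt >/dev/null
python3 -c "
from h import *;import cv2
info((0.003,-.150,.0755));print(telemetry.state()['joints'])
cv2.imwrite('pics/t3.png',cv2.resize(eyes.snapshot('top')[60:270,130:410,::-1],None,fx=2.85,fy=2.85,interpolation=cv2.INTER_CUBIC))"
```

```text
t: 7.62
ee_pos: [0.5647, -0.0131, 0.2105]
orientation: [-1.862, -2.138, -0.356]
wrist_force: [-0.4, -0.4, 0.9]
width: 0.697
finger_force: 0.0
TCP frame mm [   3.2 -164.   209.7] force frame [-1.6  0.3  0.4] toolaxes(frame cols)
[[-0.004  1.    -0.003]
 [ 0.929  0.005  0.369]
 [ 0.369 -0.001 -0.929]]
 tool delta [-3.660e-02  1.000e-04  1.299e-01]
[-0.36786849  0.49266845  1.40267716  0.33072826  1.44513983 -0.58151252]
```

View pics/t3.png

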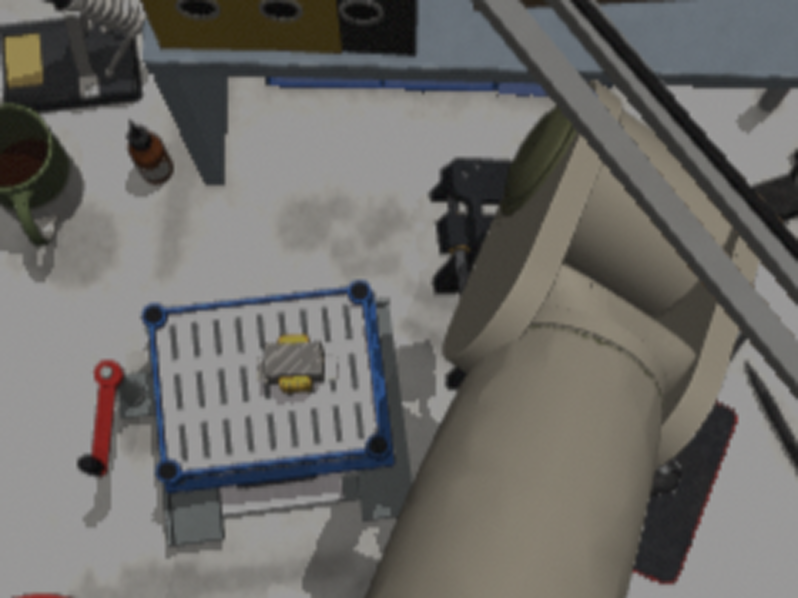

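The posts are at (153,315), (360,291), (167,471) and (378,445), and the gripper is to the right of the tier.

Scaled: 0.0325 m / 0.3 = 0.1083, -0.009 m / 0.3 = -0.03.

```bash
python3 - <<'E'
from h import *
f=lambda p,z:ray("top",(130+p[0]/2.85,60+p[1]/2.85),z)[:2]
th,t,r=fit([(.065,.085),(.065,-.085),(-.065,.085),(-.065,-.085)],[f(p,.116) for p in[(153,315),(360,291),(167,471),(378,445)]])
print(th-YAW,F[:2,:2].T@(t-O)*1e3,r)
E
echo '{"aperture": [0.7, 0.7, 0.7, 0.7, 0.7], "sx": [-0.03, -0.03, -0.03, -0.032, 0], "sy": [0, 0, 0, 0, 0], "sz": [0.1083, 0.1083, 0.1083, 0.1083, 0], "wx": [0, 0, 0, 0, 0], "wy": [0, 0, 0, 0, 0], "wz": [0, 0, 0, 0, 0]}' > rows.txt && python3 steer.py rows.txt 
echo '{"aperture": [0.7], "sx": [0], "sy": [0], "sz": [0], "wx": [0], "wy": [0], "wz": [0]}' > rows.txt && python3 steer.py rows.txt >/dev/null
python3 -c "
from h import *
info((0.003,-.125,.0755))"
```

```text
0.0021409949044515764 [-0.37657367 -9.12237317] [[-0.22678652  0.24583498]
 [ 0.08682841 -0.56975619]
 [-0.09828076  0.42593189]
 [ 0.23823887 -0.10201068]]
t: 8.25
ee_pos: [0.5566, 0.0017, 0.072]
orientation: [-1.86, -2.128, -0.349]
wrist_force: [-0.8, -0.4, -0.3]
width: 0.7
finger_force: 0.0
TCP frame mm [   1.1 -150.    76.9] force frame [-0.1 -0.1  1.3] toolaxes(frame cols)
[[-0.     1.    -0.004]
 [ 0.929  0.002  0.37 ]
 [ 0.37  -0.003 -0.929]]
 tool delta [0.0227 0.002  0.0105]
```

Scaled: 0.0046 m / 0.3 = 0.0153, 0.0037 m / 0.3 = 0.0123.

```bash
echo '{"aperture": [0.7, 0.7, 0.7, 0.7, 0.7], "sx": [0.0153, 0.0153, 0.0153, 0.0153, 0.0123], "sy": [0, 0, 0, 0, 0], "sz": [0.007, 0.007, 0.007, 0.0067, 0.0053], "wx": [0, 0, 0, 0, 0], "wy": [0, 0, 0, 0, 0], "wz": [0, 0, 0, 0, 0]}' > rows.txt && python3 steer.py rows.txt >/dev/null
for i in 1 2 3 ; do echo '{"aperture": [0.7, 0.7], "sx": [0.0063, 0.0063], "sy": [0, 0], "sz": [0.0023, 0.0023], "wx": [0, 0], "wy": [0, 0], "wz": [0, 0]}' > rows.txt && python3 steer.py rows.txt >/dev/null
python3 -c "
from h import *
info()" | head -1; done
```

```text
TCP frame mm [   1.9 -121.4   75.6] force frame [-0.1  0.5 -0.3] toolaxes(frame cols)
TCP frame mm [   1.9 -118.4   75.5] force frame [-0.5 -5.   0.3] toolaxes(frame cols)
TCP frame mm [   1.8 -113.6   75.5] force frame [-0.4  0.7 -0.1] toolaxes(frame cols)
```

Scaled: 0.0011 m / 0.3 = 0.0037, 0.0004 m / 0.3 = 0.0013.

```bash

for i in 1 2 3 ; do echo '{"aperture": [0.7, 0.7], "sx": [0.0037, 0], "sy": [0, 0], "sz": [0.0013, 0], "wx": [0, 0], "wy": [0, 0], "wz": [0, 0]}' > rows.txt && python3 steer.py rows.txt >/dev/null
python3 -c "
from h import *
info()" | head -1; done
python3 -c "
from h import *;import cv2
im=eyes.snapshot('top');cv2.imwrite('pics/t4.png',cv2.resize(im[60:270,130:410,::-1],None,fx=2.85,fy=2.85,interpolation=cv2.INTER_CUBIC))"
```

```text
TCP frame mm [   1.7 -112.    75.6] force frame [0.4 0.3 0.8] toolaxes(frame cols)
TCP frame mm [   1.8 -111.1   75.7] force frame [-0.5 -0.2 -0.1] toolaxes(frame cols)
TCP frame mm [   1.8 -109.9   75.7] force frame [ 0.8 -0.2  0.2] toolaxes(frame cols)
```

View pics/t4.png

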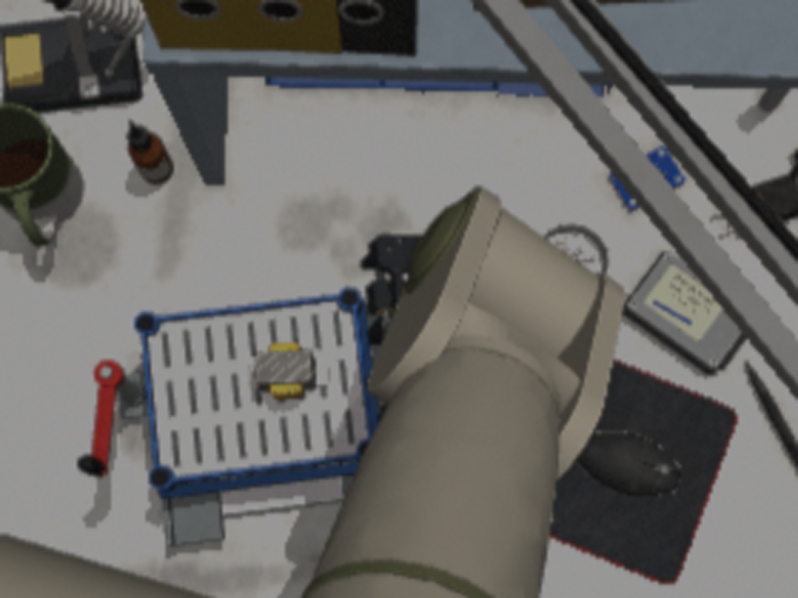

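The posts are now at (145,323), (348,298) and (161,477). Their spacing has shrunk, which would fit the tier having dropped into the sockets, so I'll check the numbers.

Scaled: -0.035 m / 0.3 = -0.1167, -0.03 m / 0.3 = -0.1.

```bash
python3 - <<'E'
from h import *
f=lambda p,z:ray("top",(130+p[0]/2.85,60+p[1]/2.85),z)[:2]
for z in(.104,.116):
  th,t,r=fit([(.065,.085),(.065,-.085),(-.065,.085)],[f(p,z) for p in[(145,323),(348,298),(161,477)]])
  print(z,th-YAW,F[:2,:2].T@(t-O)*1e3,r)
E
echo '{"aperture": [0.7, 0.7, 0.7, 0.7, 0.7], "sx": [-0.05, -0.1, -0.0333, 0, 0], "sy": [0, 0, 0, 0, 0], "sz": [-0.02, -0.04, -0.1167, -0.1167, -0.1167], "wx": [0, 0, 0, 0, 0], "wy": [0, 0, 0, 0, 0], "wz": [0, 0, 0, 0, 0]}' > rows.txt && python3 steer.py rows.txt >/dev/null
echo '{"aperture": [0.7, 0.7, 0.7, 0, 0], "sx": [0, 0, 0, 0, 0], "sy": [0, 0, 0, 0, 0], "sz": [-0.0667, -0.0667, 0, 0, 0], "wx": [0, 0, 0, 0, 0], "wy": [-0.0398, -0.0398, -0.0398, -0.001, 0], "wz": [0, 0, 0, 0, 0]}' > rows.txt && python3 steer.py rows.txt
python3 -c "
from h import *
info((-.09,-.02,.32));print(telemetry.state()['joints'])"
```

```text
0.104 0.012585216524853116 [-2.35393823 -0.044315  ] [[ 0.07366038  0.00412637]
 [-0.35068796  0.34663762]
 [ 0.27702758 -0.35076399]]
0.116 0.012585216524853171 [-5.15817404 -1.72289131] [[-0.38107697 -0.81432868]
 [-1.12557991  1.72981144]
 [ 1.50665688 -0.91548276]]
t: 10.63
ee_pos: [0.5695, -0.0663, 0.2074]
orientation: [-2.061, -2.364, 0.0]
wrist_force: [-0.6, -0.3, -0.3]
width: 0.573
finger_force: 0.0
TCP frame mm [   2.1 -217.9  207.4] force frame [-0.6 -0.2 -0.3] toolaxes(frame cols)
[[-0.003  1.    -0.003]
 [ 1.     0.003  0.004]
 [ 0.004 -0.003 -1.   ]]
 tool delta [ 0.1985 -0.0919 -0.1116]
[-0.32100607  0.45996616  1.41520506  0.00199962  1.27106781 -0.45846387]
```

Scaled: -0.009 m / 0.3 = -0.03, 0.121 rad / 3.1416 = 0.0385.

```bash
for i in 1 2; do echo '{"aperture": [0.5, 0.5, 0.5, 0.5, 0.5], "sx": [0, 0, 0, 0, 0], "sy": [0, 0, 0, 0, 0], "sz": [-0.03, -0.03, -0.03, -0.03, -0.03], "wx": [0, 0, 0, 0, 0], "wy": [0, 0, 0, 0, 0], "wz": [0.0385, 0.0385, 0.0385, 0.0385, 0.0385]}' > rows.txt && python3 steer.py rows.txt >/dev/null; done
echo '{"aperture": [0.5, 0.5, 0.5, 0.5, 0.5], "sx": [0, 0, 0, 0, 0], "sy": [0, 0, 0, 0, 0], "sz": [0, 0, 0, 0, 0], "wx": [0, 0, 0, 0, 0], "wy": [0, 0, 0, 0, 0], "wz": [0.0385, 0.0385, 0.0385, 0, 0]}' > rows.txt && python3 steer.py rows.txt
python3 -c "
from h import *
info((-.055,.10,.30));print(telemetry.state()['joints'])"
```

```text
t: 11.88
ee_pos: [0.5699, -0.0681, 0.2966]
orientation: [-3.131, -0.213, 0.007]
wrist_force: [-0.3, 0.5, 0.3]
width: 0.5
finger_force: 0.0
TCP frame mm [   2.3 -219.7  296.6] force frame [-0.2  0.6  0.3] toolaxes(frame cols)
[[ 1.     0.002 -0.004]
 [ 0.002 -1.     0.004]
 [-0.004 -0.004 -1.   ]]
 tool delta [-0.0567 -0.3198 -0.0021]
[-3.23433999e-01  4.01541167e-01  1.26764873e+00  1.23702549e-03
  1.47793913e+00  1.11143263e+00]
```

Careful with the scale: shifts go in shares of 0.3 m and turns go in shares of pi rad. That gives: -0.04 m / 0.3 = -0.1333, -0.007 m / 0.3 = -0.0233.

```bash
echo '{"aperture": [0.3, 0.3, 0.3, 0.3, 0.3], "sx": [-0.0233, -0.0233, -0.0233, -0.0233, -0.0233], "sy": [-0.1333, -0.1333, -0.1333, -0.1333, -0.1333], "sz": [0, 0, 0, 0, 0], "wx": [0, 0, 0, 0, 0], "wy": [0, 0, 0, 0, 0], "wz": [0, 0, 0, 0, 0]}' > rows.txt && python3 steer.py rows.txt >/dev/null
echo '{"aperture": [0.3, 0.3, 0.3, 0.3, 0.3], "sx": [-0.0233, -0.0233, -0.0233, 0, 0], "sy": [-0.1333, -0.1333, -0.1333, 0, 0], "sz": [0, 0, 0, 0, 0], "wx": [0, 0, 0, 0, 0], "wy": [0, 0, 0, 0, 0], "wz": [0, 0, 0, 0, 0]}' > rows.txt && python3 steer.py rows.txt >/dev/null
python3 -c "
from h import *;import cv2
info();s=telemetry.state();np.save('w2.npy',wristcam(s));cv2.imwrite('pics/w5.png',cv2.resize(eyes.snapshot('wrist')[:,:,::-1],(800,600),interpolation=cv2.INTER_CUBIC))"
```

```text
TCP frame mm [-53.6 102.4 297.4] force frame [-0.1 -0.4 -0.5] toolaxes(frame cols)
[[ 1.     0.005 -0.004]
 [ 0.005 -1.     0.001]
 [-0.004 -0.001 -1.   ]]
```

View pics/w5.png

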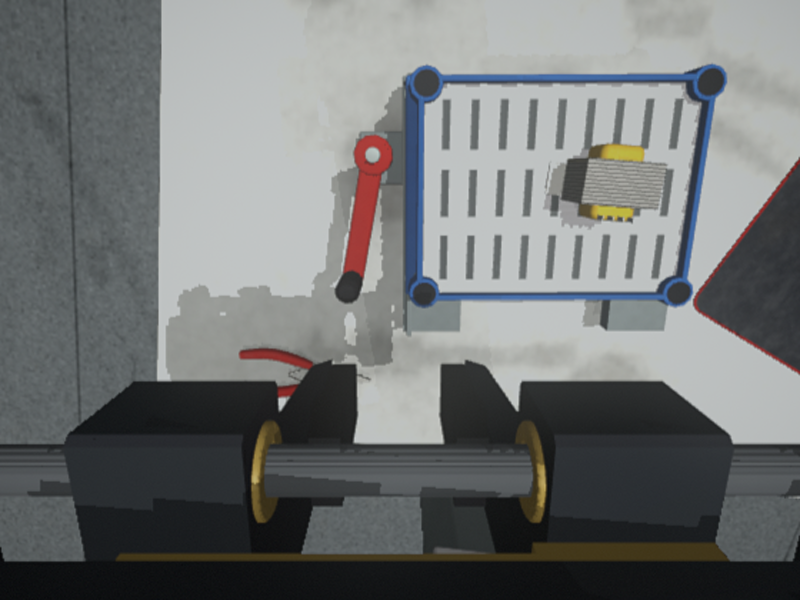

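The posts are at (427,83), (709,81), (425,292) and (678,292). The pillar is at (374,155), the knob top at (350,287), and the transformer is still upright.

```bash
python3 - <<'E'
from h import *
np.set_printoptions(precision=1,suppress=True)
C=np.load("w2.npy");g=lambda p,z:ray("wrist",(p[0]*.7,p[1]*.7),z,C)[:2]
fr=lambda w:F[:2,:2].T@(w-O)*1e3
for z in(.104,.110,.116):
  th,t,r=fit(np.array([(65,85),(65,-85),(-65,85),(-65,-85)])*.001,[g(p,z) for p in[(427,83),(709,81),(425,292),(678,292)]])
  print(z,th-YAW,fr(t),r.round(1).tolist(),[fr(g(p,z)).round(1).tolist() for p in[(427,83),(709,81),(425,292),(678,292)]])
print("pillar",fr(g((374,155),.107)),"knob top",fr(g((350,283),.149)),fr(g((349,291),.149)), "front runner corners",fr(g((407,331),.032)),fr(g((667,328),.032)))
info((-.0555,.127,.137))
E
```

```text
0.104 0.009600245719924544 [-0.6  0.7] [[-0.5, -0.8], [-0.4, 1.0], [1.0, -0.7], [-0.0, 0.5]] [[62.9, 85.6], [64.9, -82.6], [-65.6, 84.3], [-64.8, -84.4]]
0.11 0.009600245719924516 [-0.4  2.6] [[-1.5, -2.6], [-1.9, 2.4], [2.4, -2.1], [1.0, 2.3]] [[62.0, 85.9], [63.9, -79.1], [-64.1, 84.6], [-63.3, -80.9]]
0.116 0.009600245719924488 [-0.1  4.5] [[-2.4, -4.3], [-3.3, 3.7], [3.8, -3.5], [1.9, 4.0]] [[61.1, 86.2], [63.0, -75.7], [-62.6, 85.0], [-61.8, -77.4]]
pillar [ 21.6 117.4] knob top [-49.3 129.7] [-54.  130.4] front runner corners [-117.    94.5] [-113.3 -121.9]
TCP frame mm [-53.2 101.  297.4] force frame [ 0.7 -0.7 -0.3] toolaxes(frame cols)
[[ 1.  0. -0.]
 [ 0. -1.  0.]
 [-0. -0. -1.]]
 tool delta [-0.  -0.   0.2]
```

Scaled: 0.036 m / 0.3 = 0.12, -0.029 m / 0.3 = -0.0967.

```bash
echo '{"aperture": [0.4, 0.4, 0.4, 0.4, 0.4], "sx": [-0.0067, 0, 0, 0, 0], "sy": [-0.0967, 0, 0, 0, 0], "sz": [0, 0.12, 0.12, 0.12, 0.12], "wx": [0, 0, 0, 0, 0], "wy": [0, 0, 0, 0, 0], "wz": [0, 0, 0, 0, 0]}' > rows.txt && python3 steer.py rows.txt 5 >/dev/null
echo '{"aperture": [0.4, 0.4, 0, 0, 0], "sx": [0, 0, 0, 0, 0], "sy": [0, 0, 0, 0, 0], "sz": [0.0533, 0, 0, 0, 0], "wx": [0, 0, 0, 0, 0], "wy": [0, 0, 0, 0, 0], "wz": [0, 0, 0, 0, 0]}' > rows.txt && python3 steer.py rows.txt 5
echo '{"aperture": [0, 0], "sx": [0, 0], "sy": [0, 0], "sz": [0, 0], "wx": [0, 0], "wy": [0, 0], "wz": [0, 0]}' > rows.txt && python3 steer.py rows.txt 5
python3 -c "
from h import *
info()"
```

```text
t: 13.6
ee_pos: [0.4669, 0.2706, 0.1395]
orientation: [-3.134, -0.208, -0.0]
wrist_force: [-1.0, 1.0, 0.7]
width: 0.194
finger_force: 0.3
t: 13.77
ee_pos: [0.4667, 0.2708, 0.1393]
orientation: [-3.134, -0.209, -0.0]
wrist_force: [-0.3, -0.4, 6.0]
width: 0.167
finger_force: 5.0
TCP frame mm [-54.8 130.  139.3] force frame [-0.3 -0.4  6. ] toolaxes(frame cols)
[[ 1.    -0.001  0.   ]
 [-0.001 -1.     0.001]
 [ 0.    -0.001 -1.   ]]
```

Scaled: 0.0089 m / 0.3 = 0.0297, -0.0009 m / 0.3 = -0.003, -0.115 rad / 3.1416 = -0.0366.

```bash
echo '{"aperture": [0, 0, 0, 0], "sx": [-0.003, -0.003, -0.003, 0], "sy": [0.0297, 0.0297, 0.0297, 0], "sz": [0, 0, 0, 0], "wx": [0, 0, 0, 0], "wy": [0, 0, 0, 0], "wz": [-0.0366, -0.0366, -0.0366, 0]}' > rows.txt && python3 steer.py rows.txt 5
cat >> h.py <<'E'
def arm():
    info();p=F.T@(telemetry.state()["ee_pos"]-np.r_[O,0])*1e3;d=p[:2]-[22,118];print("r",np.hypot(*d),"ang",np.arctan2(-d[1],-d[0]))
E
python3 -c "
from h import *
arm()"
```

```text
t: 14.1
ee_pos: [0.471, 0.2436, 0.1392]
orientation: [-3.05, -0.749, -0.001]
wrist_force: [0.8, 0.5, 6.5]
width: 0.166
finger_force: 5.0
TCP frame mm [-54.1 102.5 139.2] force frame [0.9 0.4 6.5] toolaxes(frame cols)
[[ 0.94   0.341  0.001]
 [ 0.341 -0.94   0.001]
 [ 0.001 -0.    -1.   ]]
r 77.67093769023965 ang 0.20101294033993702
```

Scaled: 0.0089 m / 0.3 = 0.0297, -0.0009 m / 0.3 = -0.003, -0.115 rad / 3.1416 = -0.0366.

```bash
echo '{"aperture": [0, 0, 0, 0, 0], "sx": [-0.003, -0.003, -0.003, -0.003, 0], "sy": [0.0297, 0.0297, 0.0297, 0.0297, 0], "sz": [0, 0, 0, 0, 0], "wx": [0, 0, 0, 0, 0], "wy": [0, 0, 0, 0, 0], "wz": [-0.0366, -0.0366, -0.0366, -0.0366, 0]}' > rows.txt && python3 steer.py rows.txt 5
python3 -c "
from h import *
arm()"
```

```text
t: 14.52
ee_pos: [0.49, 0.2137, 0.1391]
orientation: [-2.8, -1.424, -0.002]
wrist_force: [1.4, 2.1, 6.6]
width: 0.166
finger_force: 5.0
TCP frame mm [-39.2  70.3 139.1] force frame [1.7 1.9 6.6] toolaxes(frame cols)
[[ 0.692  0.722  0.001]
 [ 0.722 -0.692  0.001]
 [ 0.002  0.    -1.   ]]
r 77.62938756055537 ang 0.6621268961214714
```

Scaled: 0.0089 m / 0.3 = 0.0297, -0.0009 m / 0.3 = -0.003, -0.115 rad / 3.1416 = -0.0366.

```bash
echo '{"aperture": [0, 0, 0, 0, 0], "sx": [-0.003, -0.003, -0.003, -0.003, 0], "sy": [0.0297, 0.0297, 0.0297, 0.0297, 0], "sz": [0, 0, 0, 0, 0], "wx": [0, 0, 0, 0, 0], "wy": [0, 0, 0, 0, 0], "wz": [-0.0366, -0.0366, -0.0366, -0.0366, 0]}' > rows.txt && python3 steer.py rows.txt 5
python3 -c "
from h import *
arm()"
echo '{"aperture": [0, 0, 0, 0], "sx": [-0.003, -0.003, -0.003, 0], "sy": [0.0297, 0.0297, 0.0297, 0], "sz": [0, 0, 0, 0], "wx": [0, 0, 0, 0], "wy": [0, 0, 0, 0], "wz": [-0.0366, -0.0366, -0.0366, 0]}' > rows.txt && python3 steer.py rows.txt 5
python3 -c "
from h import *
arm()"
```

```text
t: 14.93
ee_pos: [0.52, 0.1953, 0.1388]
orientation: [-2.402, -2.024, -0.002]
wrist_force: [0.1, 1.5, 6.4]
width: 0.171
finger_force: 5.0
TCP frame mm [-12.   48.  138.8] force frame [0.3 1.5 6.4] toolaxes(frame cols)
[[ 0.3    0.954  0.001]
 [ 0.954 -0.3    0.001]
 [ 0.001  0.    -1.   ]]
r 77.7999863350921 ang 1.118364990423892
t: 15.27
ee_pos: [0.5459, 0.1913, 0.1385]
orientation: [-2.021, -2.404, -0.0]
wrist_force: [-0.0, 0.7, 7.4]
width: 0.162
finger_force: 5.0
TCP frame mm [ 13.1  40.6 138.5] force frame [0.1 0.7 7.4] toolaxes(frame cols)
[[-0.039  0.999 -0.   ]
 [ 0.999  0.039  0.001]
 [ 0.001 -0.    -1.   ]]
r 77.87665329135245 ang 1.4566118183512247
```

Scaled: 0.0025 m / 0.3 = 0.0083, 0.002 m / 0.3 = 0.0067, -0.03 rad / 3.1416 = -0.0095.

```bash
echo '{"aperture": [0, 0, 0, 0], "sx": [-0.001, -0.0003, 0, 0], "sy": [0.0083, 0.0083, 0.0067, 0], "sz": [0, 0, 0, 0], "wx": [0, 0, 0, 0], "wy": [0, 0, 0, 0], "wz": [-0.0095, -0.0095, -0.0095, 0]}' > rows.txt && python3 steer.py rows.txt 10
python3 -c "
from h import *
arm()"
for i in 1 2 3; do echo '{"aperture": [0, 0], "sx": [0, 0], "sy": [0.0033, 0], "sz": [0, 0], "wx": [0, 0], "wy": [0, 0], "wz": [0, 0]}' > rows.txt && python3 steer.py rows.txt 10 >/dev/null
python3 -c "
from h import *
arm()" | sed -n '1p;5p'; done
```

```text
t: 15.6
ee_pos: [0.5521, 0.1918, 0.1385]
orientation: [-1.917, -2.489, 0.002]
wrist_force: [1.0, -3.1, 6.0]
width: 0.163
finger_force: 10.0
TCP frame mm [ 19.3  40.2 138.5] force frame [ 0.6 -3.2  6. ] toolaxes(frame cols)
[[-0.124  0.992 -0.001]
 [ 0.992  0.124 -0.001]
 [-0.001 -0.001 -1.   ]]
r 77.80679472334207 ang 1.5366235149874095
TCP frame mm [ 20.1  40.2 138.5] force frame [-0.3 -3.9  6.1] toolaxes(frame cols)
r 77.78971193773434 ang 1.5462611549244742
TCP frame mm [ 21.   40.2 138.5] force frame [-0.5 -4.6  6.5] toolaxes(frame cols)
r 77.76614661748022 ang 1.5575927691790654
TCP frame mm [ 21.9  40.3 138.5] force frame [-1.4 -4.5  6.1] toolaxes(frame cols)
r 77.69476011509809 ang 1.5696601326760202
```

Scaled: 0.001 m / 0.3 = 0.0033, 0.0001 m / 0.3 = 0.0003.

```bash
for i in 1 2 3 4; do echo '{"aperture": [0, 0], "sx": [0.0003, 0], "sy": [0.0033, 0], "sz": [0, 0], "wx": [0, 0], "wy": [0, 0], "wz": [0, 0]}' > rows.txt && python3 steer.py rows.txt 10 >/dev/null
python3 -c "
from h import *
arm()" | sed -n '1p;5p'; done
```

```text
TCP frame mm [ 22.8  40.5 138.5] force frame [-1.4 -4.7  6.5] toolaxes(frame cols)
r 77.50866380370772 ang 1.5813887794168442
TCP frame mm [ 23.   40.5 138.4] force frame [-6.1 -7.   8.7] toolaxes(frame cols)
r 77.49487626841906 ang 1.5834468569870643
TCP frame mm [ 23.1  40.5 138.2] force frame [-12.3  -9.1  11.7] toolaxes(frame cols)
r 77.49359281060134 ang 1.5853832195578774
TCP frame mm [ 23.3  40.7 138. ] force frame [-15.6  -9.   12.6] toolaxes(frame cols)
r 77.30139223805578 ang 1.5872670016031634
```

Scaled: -0.0022 m / 0.3 = -0.0073.

```bash
echo '{"aperture": [0, 0.4, 0.4, 0.4], "sx": [0, 0, 0, 0], "sy": [-0.0073, 0, 0, 0], "sz": [0, 0, 0, 0], "wx": [0, 0, 0, 0], "wy": [0, 0, 0, 0], "wz": [0, 0, 0, 0]}' > rows.txt && python3 steer.py rows.txt
echo '{"aperture": [0.4, 0.4, 0.4, 0.4, 0.4], "sx": [0, 0, 0, 0, 0], "sy": [0, 0, 0, 0, 0], "sz": [-0.0667, -0.1333, -0.1333, -0.1333, -0.1], "wx": [0, 0, 0, 0, 0], "wy": [0, 0, 0, 0, 0], "wz": [0, 0, 0, 0, 0]}' > rows.txt && python3 steer.py rows.txt
python3 -c "
from h import *
info((-.14,.0,.34))"
```

```text
t: 17.1
ee_pos: [0.556, 0.1938, 0.1375]
orientation: [-1.913, -2.489, 0.003]
wrist_force: [0.1, -0.3, -0.0]
width: 0.369
finger_force: 0.0
t: 17.52
ee_pos: [0.5566, 0.1939, 0.3111]
orientation: [-1.914, -2.491, -0.001]
wrist_force: [-0.2, -0.1, 0.2]
width: 0.398
finger_force: 0.0
TCP frame mm [ 24.1  41.7 311.1] force frame [-0.2 -0.1  0.2] toolaxes(frame cols)
[[-0.126  0.992  0.   ]
 [ 0.992  0.126  0.001]
 [ 0.     0.    -1.   ]]
 tool delta [-0.0207 -0.1681 -0.029 ]
```

Scaled: -0.04 m / 0.3 = -0.1333.

```bash
echo '{"aperture": [0.4, 0.4, 0.4, 0.4, 0.4], "sx": [0, 0, 0, 0, 0], "sy": [-0.1333, -0.1333, -0.1333, -0.1333, -0.1333], "sz": [0, 0, 0, 0, 0], "wx": [0, 0, 0, 0, 0], "wy": [0, 0, 0, 0, 0], "wz": [0, 0, 0, 0, 0]}' > rows.txt && python3 steer.py rows.txt >/dev/null
echo '{"aperture": [0.4, 0.4, 0.4, 0.4], "sx": [0, 0, 0, 0], "sy": [-0.1333, -0.1333, 0, 0], "sz": [0, 0, 0, 0], "wx": [0, 0, 0, 0], "wy": [0, 0, 0, 0], "wz": [0, 0, 0, 0]}' > rows.txt && python3 steer.py rows.txt 
python3 -c "
from h import *;import cv2
a=eyes.snapshot('top')[100:275,150:390,::-1];cv2.imwrite('pics/t6.png',cv2.resize(a,None,fx=3.3,fy=3.3,interpolation=cv2.INTER_CUBIC))"
```

```text
t: 18.27
ee_pos: [0.2853, 0.121, 0.309]
orientation: [1.914, 2.491, 0.0]
wrist_force: [0.4, -0.6, -0.3]
width: 0.4
finger_force: 0.0
```

View pics/t6.png

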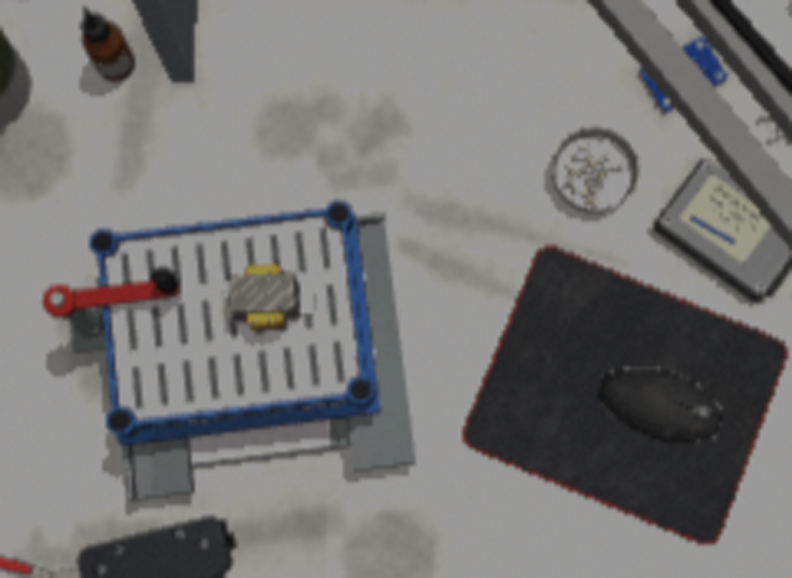

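The red arm runs from its pillar at (58,299) to the knob at (164,280), across the tier's left edge. The posts are at (103,241), (338,213), (120,420) and (361,389), and the transformer, mouse and tray are undisturbed.

```bash
python3 - <<'E'
from h import *
f=lambda p,z:ray("top",(150+p[0]/3.3,100+p[1]/3.3),z)[:2]
fr=lambda w:F[:2,:2].T@(w-O)*1e3
for z in (.104,.116):
  th,t,r=fit(np.array([(65,85),(65,-85),(-65,85),(-65,-85)])*.001,[f(p,z) for p in[(103,241),(338,213),(120,420),(361,389)]])
  print(z,th-YAW,fr(t),r.round(1).tolist())
a=fr(f((58,299),.107));b=fr(f((164,278),.149));print(a,b,np.arctan2(a[1]-b[1],a[0]-b[0]))
E
```

```text
0.104 0.008561424786523969 [-2.17565996 -0.49793986] [[0.2, -0.1], [-0.2, 0.3], [-0.0, 0.1], [0.1, -0.3]]
0.116 0.008561424786523997 [-4.70271388 -1.79534518] [[-0.5, -1.3], [-1.2, 1.3], [1.0, -0.9], [0.8, 0.9]]
[ 22.97791402 119.3432092 ] [19.04770127 37.12369   ] 1.5230312291470034
```

```bash
python3 -c "
from h import *;import cv2
a=eyes.snapshot('top')[160:210,155:235,::-1];cv2.imwrite('pics/t7.png',cv2.resize(a,None,fx=10,fy=10,interpolation=cv2.INTER_CUBIC))"
```

```text
(no output)
```

View pics/t7.png

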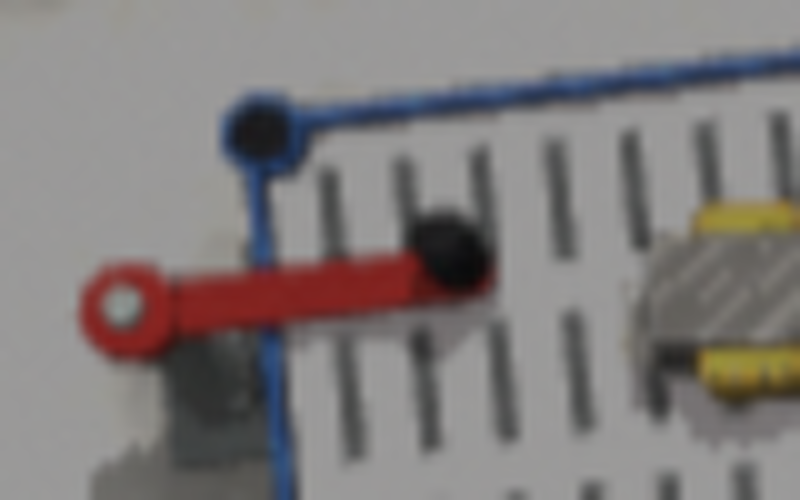

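In the enlarged crop, the arm's axis slopes about -0.114 and the tier's rear rail about -0.112. They are parallel, so the arm is fully home.

```bash
python3 -c "
from bench import robot, eyes, telemetry
print(robot.hand_in())"
```

```text
the job is handed in; nothing more can be done
None
```

The job is handed in: camera measurements show the tier seated in its four sockets with the transformer still standing on it, and the red hold-down arm was swung to its end stop and lies straight across the tier's left edge; no other item on the bench appeared to have moved.

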